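# Lay out the stoppers and hold up the inspection camera

### The job

Photograph the rubber stoppers for the stock list: first spread the heap in the shallow tray into one even layer, no stopper on another and at least 20 mm of clear tray between any two. Then squeeze in the button on the side of the head of the telescoping camera stand and, keeping it squeezed, pull the head up past the first stop to the second, the end of its travel. The mast does not lock there, so finish while still gripping the head and holding it fully extended; leave the stoppers spread and the other things on the bench alone.

Things in the scene. Friction and masses are not known exactly. Their poses are not given: they have to be found in the camera images.
- tray: shallow open steel tray fixed to the bench, 210 mm (its x) by 270 mm (its y), walls 4 mm thick and 14 mm high over the bench, floor 4 mm thick. Origin at the centre of its underside, on the bench; z up.
- stopper_1: solid rubber stopper, dark, a slightly tapered plug standing on its wide end: 36 mm across below, 30 mm across on top, 34 mm high, 40 g. Origin at its middle (17 mm above its underside), z along its axis. At the start the middle one of three that stand touching in a straight row on the tray floor (36.5 mm between centres).
- stopper_2: solid rubber stopper, dark, a slightly tapered plug standing on its wide end: 36 mm across below, 30 mm across on top, 34 mm high, 40 g. Origin at its middle (17 mm above its underside), z along its axis. At the start one end of the row of three.
- stopper_3: solid rubber stopper, dark, a slightly tapered plug standing on its wide end: 36 mm across below, 30 mm across on top, 34 mm high, 40 g. Origin at its middle (17 mm above its underside), z along its axis. At the start the other end of the row of three.
- stopper_4: solid rubber stopper, dark, a slightly tapered plug standing on its wide end: 36 mm across below, 30 mm across on top, 34 mm high, 40 g. Origin at its middle (17 mm above its underside), z along its axis. At the start it stands on top of the row, over the gap between stopper_1 and stopper_2.
- stand: telescoping camera stand, fixed to the bench: dark round foot 90 mm across and 16 mm thick, upright outer tube 23 mm across (collar 27 mm) up to 112 mm over the bench. Inside it runs the mast, carrying the camera head. Origin at the centre of the foot's underside; z up; the camera lens looks along its -x; the button is on the +y side of the head.
- head (a point): grip point inside the grey camera head, on the mast axis, 155 mm over the bench when down; rises with the mast, axes as the stand's. Head: 30 mm below to 22 mm above it, 30 mm in x; in y from a ribbed fixed face at -17 mm to the black button's face (20 wide, 34 high, centred at this height) at +23 mm, +17 when in. Lens: 10 mm lower, out to 35 mm on -x. Grip from above, fingers closing along y.
- mast (a joint): travel of the mast in m: 0 = down, 0.055 = first stop, 0.115 = second stop, the end of the travel. Pulling straight up works against weight and return spring, together about 5 to 6 N. It is locked at 0, and catches at the first stop (about 2 mm of play), unless the button is in; let go above a stop, it sinks back to the stop below.
- button (a joint): travel of the sprung button in m: 0 = out, 0.006 = fully in; it takes about 3 N to start and 7 N to push fully in. It frees the mast from about 0.0035 on.
- log_book: bystander: dark blue hard-cover book, 200 x 138 x 19 mm, lying; origin at the centre of its underside
- petri_dish_0: bystander: round clear dish with lid, 67 mm across, 16 mm high; origin at the centre of its underside
- flask_100: bystander: conical glass flask, 58 mm across, 105 mm high; origin at the centre of its underside
- stopwatch: bystander: black stopwatch lying face up, 73 x 62 x 18 mm; origin at the centre of its underside
Mind the look-alikes: they are no part of the job. What is shaped like the stopper_2 but blue is not meant.

How it is judged:
By the outcome, as a careful person would: the job done as asked, in the order asked, and still so for the second after the job is handed in, while the arm keeps its last pose, push and grip.
It also fails if it takes over 61 s, if anything falls off the work surface, if the arm or the gripper's body presses on something with over 40 N, if the wrist force passes 120 N, or if a joint passes its speed limit or range.

### The arm

A 6-joint arm with a two-finger parallel gripper is mounted at the origin on a cart in front of the work surface, level with it; the furniture and walls round the work are solid. World frame = base frame: x ahead of the robot, y to its left, z up, the work surface at z = 0. Lengths are in m, angles in degrees, forces in N, time in s.
With the tool pointing down it reaches from about 0.4 to 0.825 m from the base axis. Payload 7 kg.
Tool frame: the origin (TCP) lies between the finger pads; the fingertips stand 19 mm ahead of it and the grasp point (between the pads) is the TCP; x points along the fingers, y is the direction in which the jaws open and shut, and the axes are right-handed (so a half turn about x gives the same grasp; the last joint's range is limited). The gripper opens to 88 mm and grips with 3 to 60 N. Pads are 19 mm wide; open, the fingers measure 130 mm over their backs; the gripper's body (78 mm by 193 mm) begins 47 mm behind the grasp point.
Start: joints at [-57.233, 20.546, 0.682, 0, -70.136, -16.507], TCP at [0.189, -0.648, 0.246] pointing down, gripper open.
Joint ranges: [-176.03, 176.03], [-82.01, 121.73], [-58.28, 71.71], [-173.87, 95.51], [-174.79, -0.11], [-173.66, 173.66]. Speed limits (degrees/s): [136.94, 136.94, 172.46, 180, 180, 180].

### API

Orientations are given as [roll, pitch, yaw] about the fixed x, y, z axes, in that order (R = Rz(yaw) Ry(pitch) Rx(roll)).
In Python, from plant import * gives the robot as it stands.
- The arm moves only by the tool step_arm, never from a script. Its argument "steps" is a list of rows, each a list of 2 entries, a list of its own where there are three numbers: the shift along the tool's x, y, z in units of 0.02 m (1.0 is 0.02 m), then the turn about the tool's x in units of 6 degrees (1.0 is 6 degrees). A call has 1 to 20 rows; each row shifts and turns the commanded pose from where the row before left it, along the tool's axes as they then stand; what a row does not reach is not made up. A row lasts 1/12 s, in which the tool goes at most 41.7 mm and 7.16 degrees, less where a joint would pass 70% of its speed; a pose out of reach is approached as far as the arm can. A call with a number of a shift or a turn outside -1 to 1 is refused whole. A call with a gripper value outside its range is refused whole. "fingers" is the closure, from 0 (fully open) to 1 (shut), set as the call begins (left out, the last holds). The fingers move at their own pace and stop on an object; "grip_force" is the grip in N (left out, the last holds). Time passes only in rows, so rows that do not move let the fingers close. It gives the time, the measured TCP pose, the force and the opening at its end, in the units of the state.
- get_state(): the state, without advancing time (a new reading comes with each control period).
- capture(name): name is "scene" or "side" or "wrist"; returns the picture (480x640x3 uint8, blue, green, red); there is no depth.
- camera_model(name): a dict with "intrinsics" (3x3 intrinsics, pixels), "rvec" (rotation vector, rad) and "tvec" (3), from world to camera coordinates, as OpenCV has them. Camera axes: x right, y down, z forward; pixel columns grow to the right and rows downward; lengths in m; the calibration is good to about 2 mm. A picture is of the moment at which its call begins: read the wrist's pose just before it. camera_model takes no time and is no camera call; for the wrist camera it gives the pose at the moment of the call.
- close_job(): hands the job in, once; it reports no verdict.
The state is a dict: "time_s": time; "joints": joint angles; "qd": joint speeds; "joint_torque": joint torques, N m; "tcp_pos": TCP position; "eef_rot": TCP orientation; "contact_force": force on the tool from outside, world axes, zero at the start; "moment": the same for the moment, N m; "gripper_width": finger opening in m.
Only numpy, scipy, OpenCV 4.12 (cv2) and the standard library are available. Lean on these libraries where they do the work, as an engineer would, in place of code of your own. Each camera call takes 0.05 s, during which the arm holds its last target.

## Working session

There is one attempt and no reset: what is moved stays moved. The work goes in short steps, Python scripts to look and compute and a tool call to move; the robot and the scene stay as the last step left them, time stands still between calls to the robot, and variables do not carry over. Pictures are saved under pics/ and viewed, and the job is handed in when it is done.

Besides the shell and the picture viewer there is one more tool, called after "Call:" as name(argument=value, ...) on one line, values as JSON. step_arm: Moves the arm, as the interface text tells. Its arguments: {"type":"object","properties":{"steps":{"type":"array","items":{"type":"array"}},"fingers":{"type":"number"},"grip_force":{"type":"number"}},"required":["steps"]}

```bash
mkdir -p pics; ls
python3 - <<'E'
from plant import *
import cv2
print(get_state())
for n in ("scene","side","wrist"):
    cv2.imwrite(f"pics/{n}0.png",capture(n)); m=camera_model(n); print(n,m)
E
```

```text
pics
{'time_s': 0.0, 'joints': array([-5.72328648e+01,  2.05911281e+01,  6.35226801e-01, -2.00700082e-02,
       -7.01355825e+01, -1.65065609e+01]), 'qd': array([0.08224759, 0.05185588, 0.0213466 , 0.05002216, 0.02762291,
       0.0155155 ]), 'joint_torque': array([-1.33384838e-04, -5.82720816e+01,  2.93060714e+01,  6.99717432e+00,
        6.96364456e-03, -1.15057460e-04]), 'tcp_pos': array([ 0.18885601, -0.64757871,  0.24463732]), 'eef_rot': array([ 94.85503314,  89.90659023, 111.1087726 ]), 'contact_force': array([-0.21589559,  1.1990275 ,  0.03450454]), 'moment': array([ 0.02160996, -0.04690488,  0.04177098]), 'gripper_width': 0.08746916197660344}
scene {'intrinsics': array([[434.66900764,   0.        , 312.47455606],
       [  0.        , 434.66900764, 237.10297756],
       [  0.        ,   0.        ,   1.        ]]), 'rvec': array([ 0.84635781, -2.48605146,  1.18493877]), 'tvec': array([0.47737567, 0.33681492, 0.88378962])}
side {'intrinsics': array([[548.12078822,   0.        , 314.12629221],
       [  0.        , 548.12078822, 242.03181839],
       [  0.        ,   0.        ,   1.        ]]), 'rvec': array([ 2.02872642, -0.83704469,  0.46112897]), 'tvec': array([-0.41440193,  0.33913977,  1.26877853])}
wrist {'intrinsics': array([[394.65460949,   0.        , 324.90425947],
       [  0.        , 394.65460949, 240.99307864],
       [  0.        ,   0.        ,   1.        ]]), 'rvec': array([-1.78091878, -2.37542968, -0.31592859]), 'tvec': array([ 0.67439671, -0.03196337,  0.38972802])}
```

View pics/scene0.png

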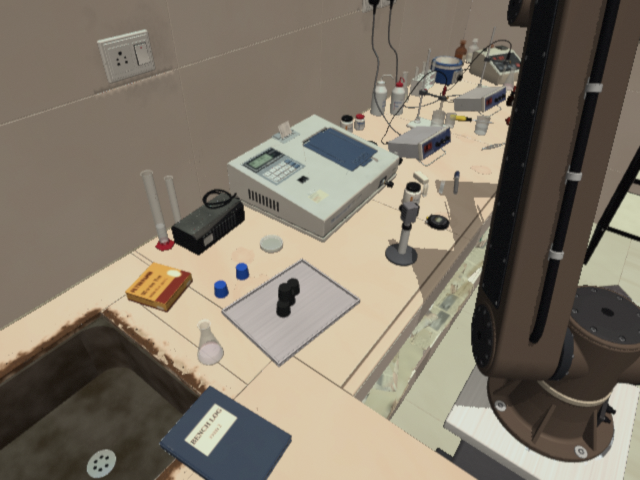

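View pics/side0.png

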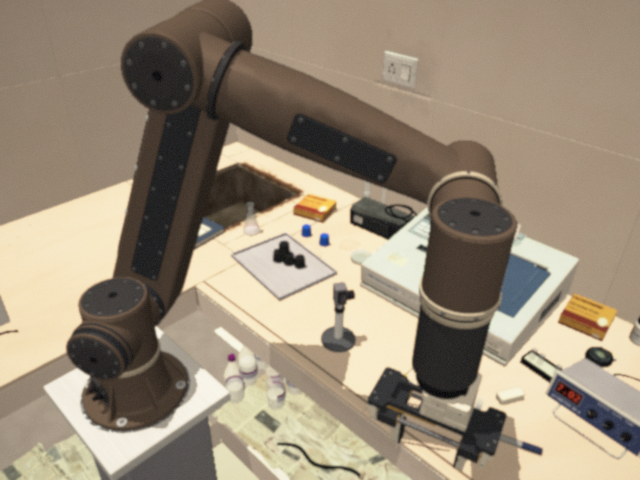

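View pics/wrist0.png

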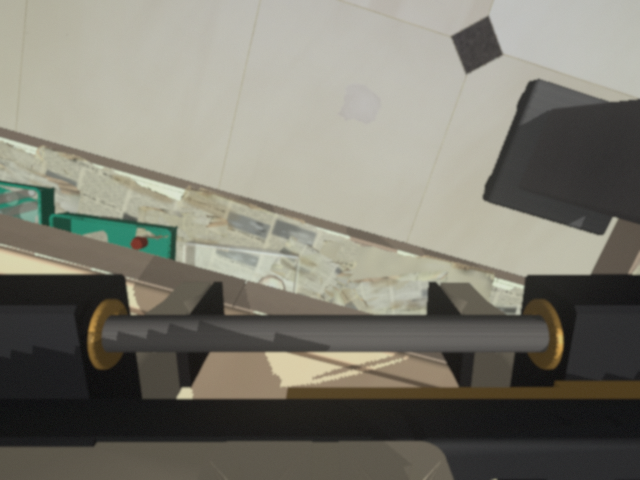

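Scene: tray around (290,310), dark heap at about (287,297), two blue look-alike stoppers at (221,289) and (242,271), and the stand at (403,230). Side: heap at (289,254), stand at (340,320). I'll enlarge them next.

Run:
```python
import cv2,numpy as np
s=cv2.imread("pics/scene0.png");d=cv2.imread("pics/side0.png")
a=cv2.resize(s[250:370,210:370],(800,600),interpolation=cv2.INTER_CUBIC)
b=cv2.resize(d[225:305,225:345],(780,520),interpolation=cv2.INTER_CUBIC)
c=np.hstack([cv2.resize(s[170:270,370:450],(400,500),interpolation=cv2.INTER_CUBIC),cv2.resize(d[275:355,308:372],(400,500),interpolation=cv2.INTER_CUBIC)])
for n,i in zip("abc",(a,b,c)): cv2.imwrite(f"pics/crop_{n}.png",i)
```

```text
(no output)
```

View pics/crop_a.png

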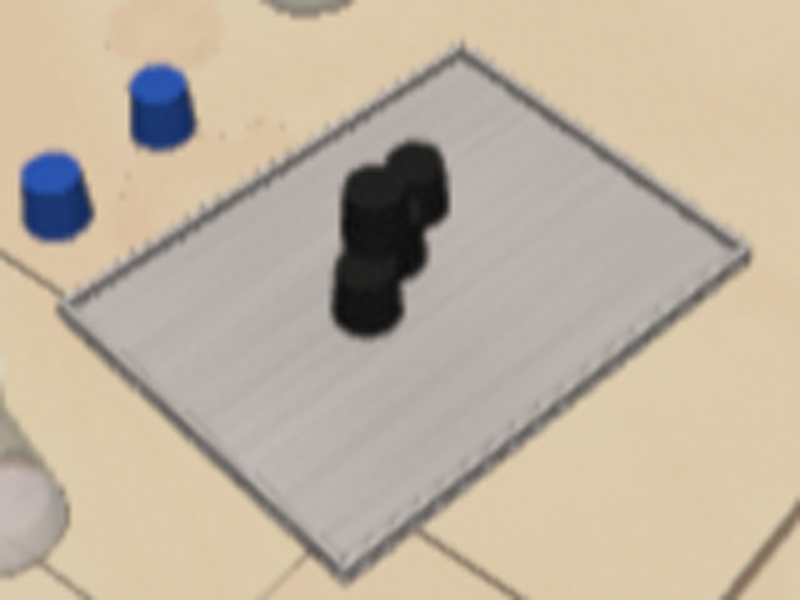

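View pics/crop_b.png

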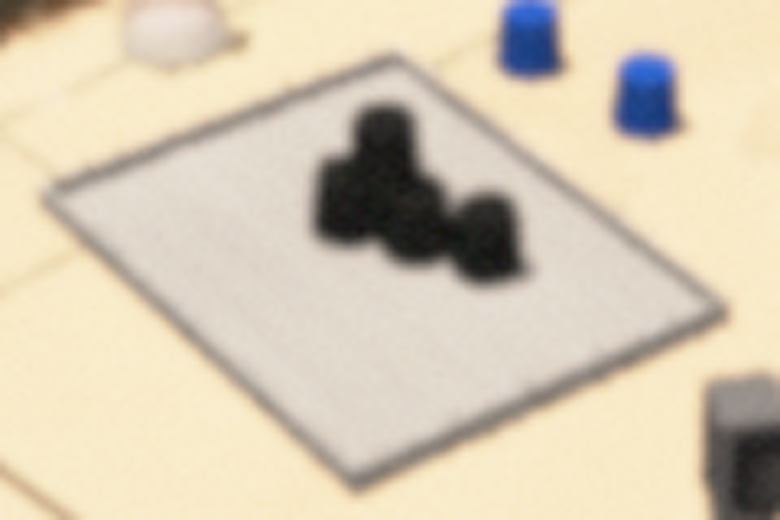

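View pics/crop_c.png

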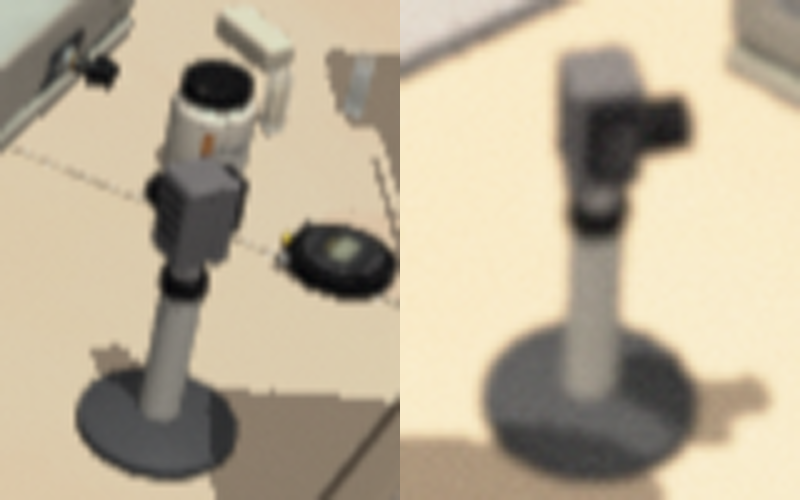

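```bash
cat > h.py <<'E'
import numpy as np,cv2
def M(m):
    return m["intrinsics"],cv2.Rodrigues(m["rvec"])[0],np.array(m["tvec"]).reshape(3)
def onz(m,px,z):
    K,R,t=M(m);o=-R.T@t;d=R.T@np.linalg.inv(K)@np.array([px[0],px[1],1.]);s=(z-o[2])/d[2];return o+s*d
def proj(m,p):
    K,R,t=M(m);c=K@(R@np.array(p,float)+t);return c[:2]/c[2]
E
python3 - <<'E'
from plant import *
from h import *
np.set_printoptions(precision=4,suppress=True)
S=camera_model("scene");D=camera_model("side")
sc=lambda x,y:(210+(x+.5)/5-.5,250+(y+.5)/5-.5); sd=lambda x,y:(225+(x+.5)/6.5-.5,225+(y+.5)/6.5-.5)
print("tray scene",[onz(S,sc(*p),.014)[:2] for p in [(63,306),(462,46),(748,253),(345,576)]])
print("tray side",[onz(D,sd(*p),.014)[:2] for p in [(45,196),(398,55),(725,310),(357,485)]])
print("S4",onz(S,sc(374,184),.072),onz(D,sd(386,120),.072))
for n,p in dict(far=(416,160),near=(368,263)).items(): print(n,onz(S,sc(*p),.038))
for n,p in dict(l=(345,175),m=(415,195),r=(487,211)).items(): print(n,onz(D,sd(*p),.038))
print("blue",[onz(S,sc(*p),.034) for p in [(52,172),(159,84)]])
s2=lambda x,y:(370+(x+.5)/5-.5,170+(y+.5)/5-.5);d2=lambda x,y:(308+(x+.5)/6.25-.5,275+(y+.5)/6.25-.5)
print("foot",onz(S,s2(157,418),.016),onz(D,d2(590,405-5),.016))
print("head top",[onz(S,s2(*p),.177) for p in [(178,163),(205,185),(243,178),(213,155)]])
print("head top side",[onz(D,d2(*p),.177) for p in [(565,58),(580,92),(637,92),(622,48)]])
W=camera_model("wrist");K,R,t=M(W);print("wrist cam pos",-R.T@t,"axis",R[2])
E
```

```text
tray scene [array([0.6875, 0.2417]), array([ 0.6519, -0.0217]), array([0.4467, 0.0105]), array([0.483 , 0.2731])]
tray side [array([0.4822, 0.2564]), array([0.6868, 0.2305]), array([ 0.6475, -0.0322]), array([ 0.4439, -0.0071])]
S4 [0.585  0.1303 0.072 ] [0.5846 0.1262 0.072 ]
far [0.6012 0.0798 0.038 ]
near [0.5757 0.1471 0.038 ]
l [0.5733 0.1434 0.038 ]
m [0.5856 0.1084 0.038 ]
r [0.6006 0.0757 0.038 ]
blue [array([0.741 , 0.1949, 0.034 ]), array([0.7441, 0.1162, 0.034 ])]
foot [ 0.4484 -0.2083  0.016 ] [ 0.5593 -0.3426  0.016 ]
head top [array([ 0.4659, -0.2149,  0.177 ]), array([ 0.4458, -0.2059,  0.177 ]), array([ 0.4334, -0.2236,  0.177 ]), array([ 0.455 , -0.2327,  0.177 ])]
head top side [array([ 0.5564, -0.3131,  0.177 ]), array([ 0.5437, -0.33  ,  0.177 ]), array([ 0.5592, -0.3452,  0.177 ]), array([ 0.5772, -0.3247,  0.177 ])]
wrist cam pos [ 0.1218 -0.6678  0.3833] axis [ 0.249   0.0747 -0.9656]
```

Run:
```python
from plant import *
from h import *
np.set_printoptions(precision=4,suppress=True)
S=camera_model("scene");D=camera_model("side")
d2=lambda x,y:(308+(x-400+.5)/6.25-.5,275+(y+.5)/6.25-.5)
print("foot side",onz(D,d2(590,400),.016))
print("head top side",[onz(D,d2(*p),.177) for p in [(565,58),(580,92),(637,92),(622,48)]])
for n,m,box,k in (("scene",S,(210,250,370,370),5),("side",D,(225,225,345,305),6.5)):
    im=cv2.imread(f"pics/{n}0.png");x0,y0,x1,y1=box
    c=cv2.resize(im[y0:y1,x0:x1],None,fx=k,fy=k,interpolation=cv2.INTER_CUBIC)
    for cy,col in ((.126,(0,0,255)),(.112,(0,200,0))):
      a=np.radians(7.5);cx=.566
      for z in (.014,0):
        P=[]
        for u,v in ((-.105,-.135),(.105,-.135),(.105,.135),(-.105,.135)):
          p=proj(m,(cx+u*np.cos(a)-v*np.sin(a),cy+u*np.sin(a)+v*np.cos(a),z));P.append((p-(x0,y0)+.5)*k)
        cv2.polylines(c,[np.int32(P)],True,col,1)
    cv2.imwrite(f"pics/ov_{n}.png",c)
```

```text
foot side [ 0.4434 -0.2285  0.016 ]
head top side [array([ 0.4464, -0.2053,  0.177 ]), array([ 0.4352, -0.2236,  0.177 ]), array([ 0.4506, -0.2387,  0.177 ]), array([ 0.4667, -0.2164,  0.177 ])]
```

View pics/ov_scene.png

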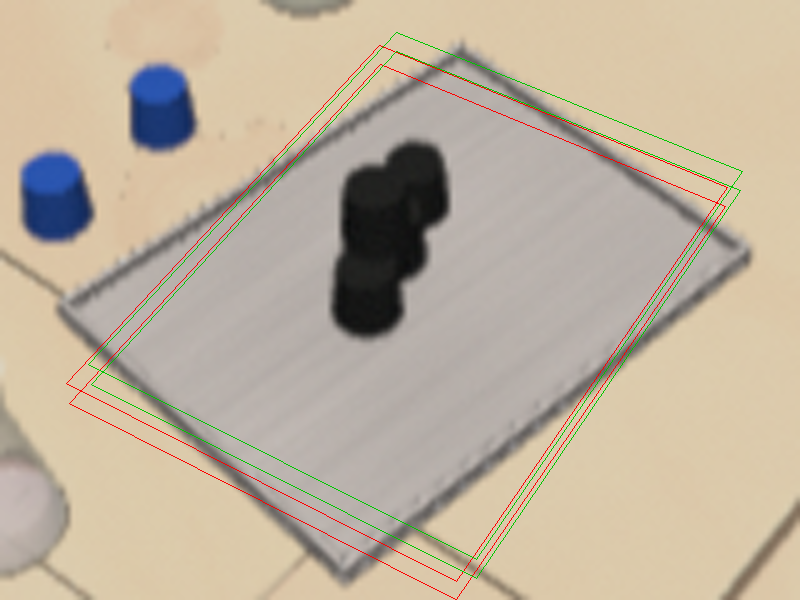

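View pics/ov_side.png

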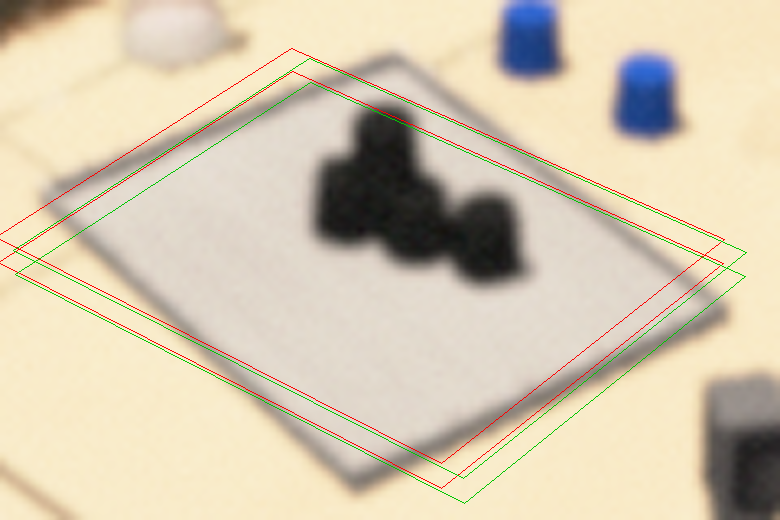

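Run:
```python
from plant import *
from h import *
from scipy.optimize import least_squares
np.set_printoptions(precision=4,suppress=True)
S=camera_model("scene");D=camera_model("side")
sc=lambda x,y:(210+(x+.5)/5-.5,250+(y+.5)/5-.5); sd=lambda x,y:(225+(x+.5)/6.5-.5,225+(y+.5)/6.5-.5)
obs={"scene":(S,[sc(*p) for p in [(63,306),(462,46),(748,253),(345,576)]]),"side":(D,[sd(*p) for p in [(398,55),(725,310),(357,485),(45,196)]])}
uv=((.105,.135),(.105,-.135),(-.105,-.135),(-.105,.135))
def cor(q,z=.014):
    a=q[2];return [(q[0]+u*np.cos(a)-v*np.sin(a),q[1]+u*np.sin(a)+v*np.cos(a),z) for u,v in uv]
def res(q,ns):
    return np.concatenate([proj(obs[n][0],p)-o for n in ns for p,o in zip(cor(q),obs[n][1])])
fits={}
for ns in (["scene"],["side"],["scene","side"]):
    r=least_squares(res,[.566,.12,-.13],args=(ns,));fits[ns[-1] if len(ns)==1 else "both"]=r.x;print(ns,r.x,np.degrees(r.x[2]),r.fun)
for n,m,box,k in (("scene",S,(210,250,370,370),5),("side",D,(225,225,345,305),6.5)):
    im=cv2.imread(f"pics/{n}0.png");x0,y0,x1,y1=box
    c=cv2.resize(im[y0:y1,x0:x1],None,fx=k,fy=k,interpolation=cv2.INTER_CUBIC)
    for f,col in ((fits[n],(0,0,255)),(fits["both"],(0,200,0))):
        for z in (.014,0):
            cv2.polylines(c,[np.int32([(proj(m,p)-(x0,y0)+.5)*k for p in cor(f,z)])],True,col,1)
    cv2.imwrite(f"pics/ov2_{n}.png",c)
```

```text
['scene'] [ 0.5676  0.1252 -0.1416] -8.113407721119566 [-1.6351 -0.0103  0.1891 -0.3828  1.5995 -0.5775 -0.0587  0.2561]
['side'] [ 0.5656  0.1125 -0.1401] -8.027229095982133 [ 0.1526 -0.2986  1.6472  0.0723 -0.4626  0.0851 -1.3413 -0.3647]
['scene', 'side'] [ 0.5689  0.1213 -0.1407] -8.05944794267212 [-0.8021 -1.2159  0.6518 -1.3531  1.9947 -1.8096  0.7617 -1.3252 -0.8787
 -1.7003  0.2391 -1.6361 -1.7231 -1.8876 -2.2242 -1.9611]
```

View pics/ov2_scene.png

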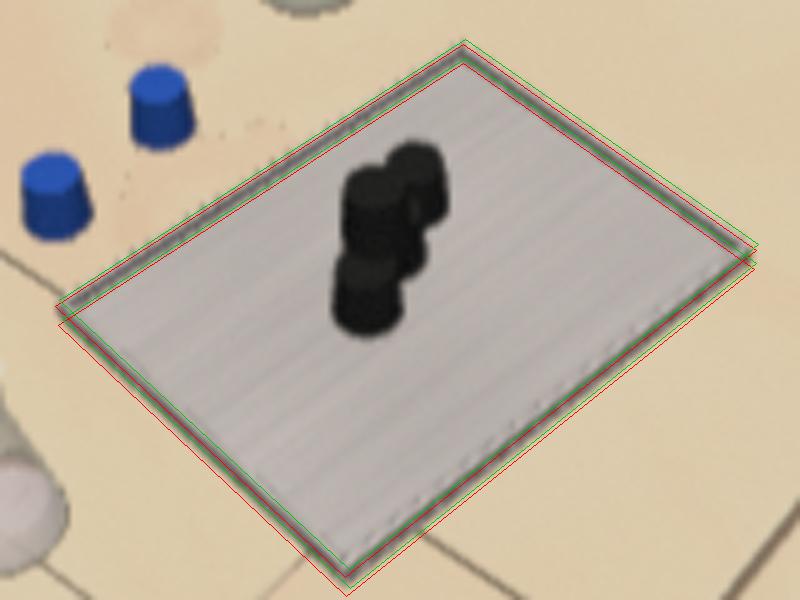

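View pics/ov2_side.png

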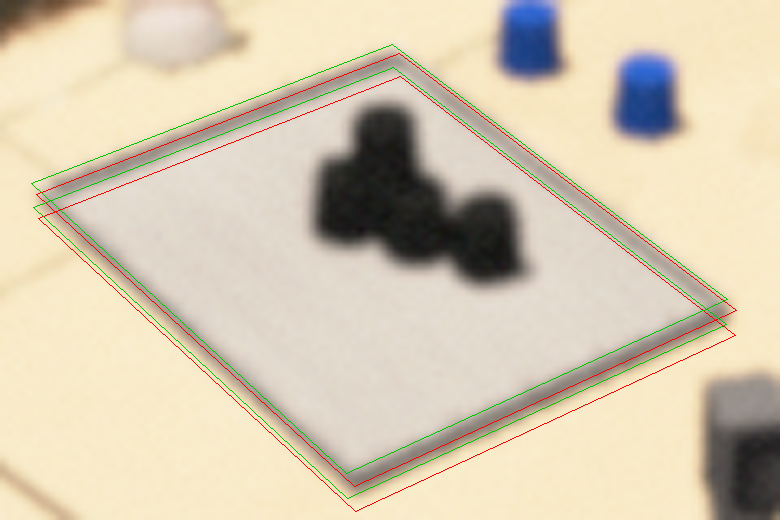

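```bash
cat >> h.py <<'E'
from scipy.spatial.transform import Rotation as Ro
def Rt(s): return Ro.from_euler('xyz',s["eef_rot"],degrees=True).as_matrix()
E
python3 - <<'E'
from plant import *
from h import *
np.set_printoptions(precision=4,suppress=True)
s=get_state();R=Rt(s);print(R)
W=camera_model("wrist")
K,Rc,t=M(W);c=-Rc.T@t
print("cam in tool",R.T@(c-s["tcp_pos"]),"\ncam axes in tool (rows x,y,z)\n",(R.T@Rc.T).T)
for px in ((320,20),(320,140),(320,270),(60,140),(600,140)): print(px,onz(W,px,0), R.T@(onz(W,px,0)-s["tcp_pos"]))
S=camera_model("side");K,Rc,t=M(S);print("side cam",-Rc.T@t)
S=camera_model("scene");K,Rc,t=M(S);print("scene cam",-Rc.T@t)
E
```

```text
[[-0.0005 -0.2799  0.96  ]
 [ 0.0012  0.96    0.2799]
 [-1.      0.0013 -0.0001]]
cam in tool [-0.1385 -0.0003 -0.0701] 
cam axes in tool (rows x,y,z)
 [[-0.0006  1.     -0.0007]
 [-0.2601  0.0005  0.9656]
 [ 0.9656  0.0008  0.2601]]
(320, 20) [ 0.0298 -0.6984  0.    ] [ 0.2448 -0.0044 -0.1669]
(320, 140) [ 0.1275 -0.6702  0.    ] [ 0.2448 -0.0047 -0.0652]
(320, 270) [ 0.2517 -0.6343  0.    ] [ 0.2448 -0.005   0.064 ]
(60, 140) [ 0.196  -0.9047  0.    ] [ 0.2445 -0.2491 -0.0651]
(600, 140) [ 0.0535 -0.4169  0.    ] [ 0.2452  0.2591 -0.0654]
side cam [-0.3301 -0.8997  0.989 ]
scene cam [0.1061 0.6707 0.8132]
```

Call:
step_arm(steps=[[[-0.2,0.8,0.9],0],[[-0.2,0.8,1],0],[[-0.2,0.8,1],0],[[-0.2,0.8,1],0],[[-0.2,0.8,1],0],[[-0.2,0.8,1],0],[[-0.2,0.8,1],0],[[-0.2,0.8,1],0],[[-0.2,0.8,1],0],[[-0.2,0.8,1],0],[[-0.2,0.8,1],0],[[-0.2,0.8,1],0],[[0,0.8,1],0],[[0,0.8,1],0],[[0,0.8,1],0],[[0,0.8,1],0],[[0,0.8,1],0],[[0,0.8,1],0],[[0,0.8,1],0],[[0,0.9,1],0]], fingers=0, grip_force=15)

```text
time_s: 1.82
tcp_pos: [0.4813, -0.2263, 0.2934]
eef_rot: [146.3, 90.0, 162.5]
contact_force: [0.4, -0.9, 0.2]
gripper_width: 0.0876
```

Call:
step_arm(steps=[[[0,0.8,1],0],[[0,0.6,0.8],0],[[0,0.0,0.2],0],[[0,0,0],0]])

```text
time_s: 2.15
tcp_pos: [0.5121, -0.1885, 0.2931]
eef_rot: [158.9, 90.0, 175.2]
contact_force: [0.0, -0.7, 0.5]
gripper_width: 0.0873
```

Run:
```python
from plant import *
from h import *
import json
s=get_state();print(s["time_s"],s["tcp_pos"],s["joints"])
m=camera_model("wrist");im=capture("wrist")
cv2.imwrite("pics/w1.png",im)
json.dump({k:np.array(v).tolist() for k,v in m.items()},open("w1.json","w"))
```

```text
2.15 [ 0.51214157 -0.18845244  0.29312848] [ 3.72514629e-01  6.73049913e+00 -1.13751400e+01 -3.66317977e-03
 -7.19330993e+01 -7.40002556e+01]
```

View pics/w1.png

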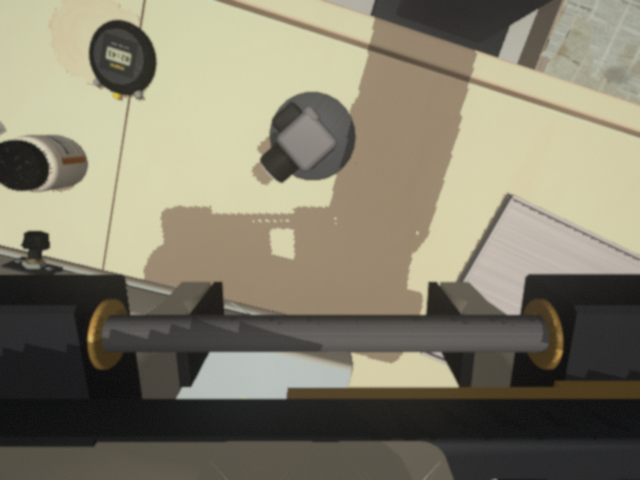

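Run:
```python
import cv2
i=cv2.imread("pics/w1.png");cv2.imwrite("pics/w1c.png",cv2.resize(i[80:200,240:380],(700,600),interpolation=cv2.INTER_CUBIC))
```

```text
(no output)
```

View pics/w1c.png

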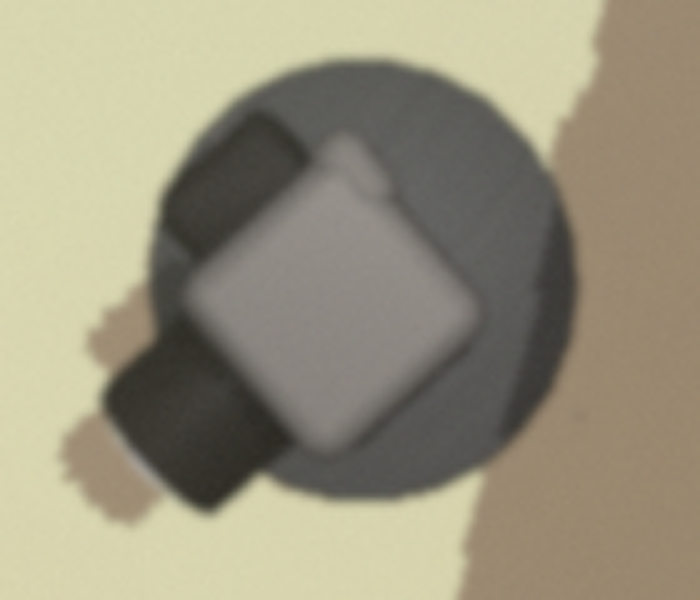

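Run:
```python
from h import *
import json
np.set_printoptions(precision=4,suppress=True)
m={k:np.array(v) for k,v in json.load(open("w1.json")).items()}
px=lambda x,y:(240+(x+.5)/5-.5,80+(y+.5)/5-.5)
P=[onz(m,px(*p),.177)[:2] for p in [(190,295),(325,450),(478,310),(338,165)]]
L,B,Rr,T=P;print(P,"centre",np.mean(P,0))
print("lens edge dir",B-L,T-Rr,"button edge",T-L,Rr-B, [np.linalg.norm(v) for v in (B-L,T-Rr,T-L,Rr-B)])
y=( (L-B)/np.linalg.norm(L-B)+(T-Rr)/np.linalg.norm(T-Rr)); x=((T-L)/np.linalg.norm(T-L)+(Rr-B)/np.linalg.norm(Rr-B))
print("yaw from y",np.degrees(np.arctan2(y[1],y[0]))-90,"from x",np.degrees(np.arctan2(x[1],x[0])))
print("foot",onz(m,px(364,278),.016), "lens tip",onz(m,px(155,455),.145),"button", onz(m,px(237,185),.155))
print("tray corner",onz(m,(512,196),.014))
```

```text
[array([ 0.4555, -0.236 ]), array([ 0.4692, -0.2147]), array([ 0.4471, -0.201 ]), array([ 0.4354, -0.2225])] centre [ 0.4518 -0.2186]
lens edge dir [0.0137 0.0213] [-0.0117 -0.0215] button edge [-0.0201  0.0135] [-0.0221  0.0137] [np.float64(0.025326557894576406), np.float64(0.024469130385106792), np.float64(0.02424072866685986), np.float64(0.025981673486472383)]
yaw from y -210.56801905036258 from x 147.10881836260208
foot [ 0.4488 -0.2203  0.016 ] lens tip [ 0.4798 -0.2387  0.145 ] button [ 0.4408 -0.236   0.155 ]
tray corner [0.4489 0.0005 0.014 ]
```

Wrist view: the head is at (305,140), the lens points lower-left (278,163) and the button is upper-left (287,117). That puts the stand at about (0.450,-0.220) with yaw about 148°, and both the lens tip and the button position agree. Next I move over the tray and turn the jaws perpendicular to the row.

Call:
step_arm(steps=[[[0,0.7,0.4],0],[[0,1,0.4],0],[[0,1,0.4],0],[[0,1,0.4],0],[[0,1,0.4],0],[[0,1,0.4],0],[[0,1,0.4],0],[[0,1,0.4],0],[[0,1,0.4],0],[[0,1,0.4],0],[[0,1,0.4],0],[[0,1,0.4],0],[[0,1,0.4],0],[[0,1,0.4],0],[[0,1,0.4],0],[[0,1,0.4],0],[[0,1,0.4],0],[[0,0.8,0.6],0]])

```text
time_s: 3.7
tcp_pos: [0.5551, 0.188, 0.2938]
eef_rot: [94.0, 90.0, 110.2]
contact_force: [0.3, -0.8, -0.1]
gripper_width: 0.0876
```

Call:
step_arm(steps=[[[0,0,0],-1],[[0,0,0],-1],[[0,0,0],-1],[[0,0,0],-1],[[0,0,0],-1],[[0,0,0],-1],[[0,0,0],-1],[[0,0,0],-1],[[0,0,0],-1],[[0,0,0],-1],[[0,0,0],-1],[[0,0,0],-1],[[0,0,0],-1],[[0,0,0],-1],[[0,0,0],-1],[[0,0,0],-0.6],[[0,0,0],0]])

```text
time_s: 5.12
tcp_pos: [0.5556, 0.1868, 0.2936]
eef_rot: [95.7, 90.0, -154.4]
contact_force: [0.2, -1.1, -0.5]
gripper_width: 0.0877
```

Run:
```python
from plant import *
from h import *
import json
s=get_state();print(s["time_s"],s["tcp_pos"],s["joints"]);print(Rt(s))
m=camera_model("wrist");im=capture("wrist")
cv2.imwrite("pics/w2.png",im)
json.dump({k:np.array(v).tolist() for k,v in m.items()},open("w2.json","w"))
```

```text
5.1167 [0.55555617 0.18682547 0.29356768] [ 3.76863655e+01  1.06490783e+01 -6.59388170e+00 -2.48694018e-03
 -7.27681613e+01 -1.77376576e+01]
[[-1.78951103e-04 -9.40002797e-01 -3.41166689e-01]
 [-8.58546880e-05 -3.41166679e-01  9.40002814e-01]
 [-9.99999980e-01  1.97505300e-04 -1.96514934e-05]]
```

View pics/w2.png

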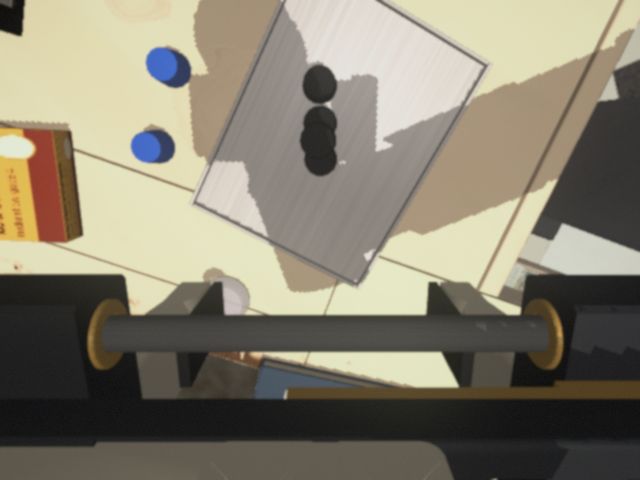

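The row stands upright in the image: one end at (319,83), the middle near (320,122), the other end near (320,160), and stopper_4 on top at (318,139). The blue look-alikes at (167,66) and (152,146) lie outside the tray, so they aren't meant.

Run:
```python
import cv2
i=cv2.imread("pics/w2.png");c=cv2.resize(i[50:190,250:390],(600,600),interpolation=cv2.INTER_CUBIC);c=cv2.convertScaleAbs(c,alpha=1.6,beta=10);cv2.imwrite("pics/w2c.png",c)
```

```text
(no output)
```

View pics/w2c.png

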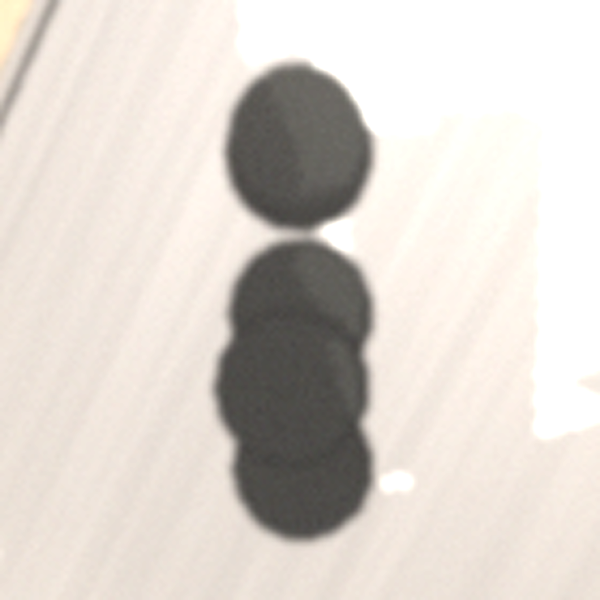

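Run:
```python
from h import *
import json
np.set_printoptions(precision=4,suppress=True)
m={k:np.array(v) for k,v in json.load(open("w2.json")).items()}
px=lambda x,y:(250+(x+.5)/4.2857-.5,50+(y+.5)/4.2857-.5)
print("S4",onz(m,px(291,388),.072))
print("S3 far bottom",onz(m,px(300,159),.004),"top",onz(m,px(298,128),.038))
print("S1 mid top",onz(m,px(302,304),.038))
print("S2 end bottom",onz(m,px(302,469),.004),"top",onz(m,px(302,476),.038))
C=[onz(m,p,.014)[:2] for p in [(193,203),(358,286),(489,66)]];print("tray corners",C)
a,b,c=C;print("centre",(a+c)/2,np.linalg.norm(a-b),np.linalg.norm(b-c),"yaw",np.degrees(np.arctan2(*(a-b)[::-1])),np.degrees(np.arctan2(*(b-c)[::-1]))-90)
print("blue",onz(m,(165,66),.017),onz(m,(153,146),.017))
```

```text
S4 [0.5836 0.1276 0.072 ]
S3 far bottom [0.6001 0.0787 0.004 ] top [0.601  0.0763 0.038 ]
S1 mid top [0.5878 0.1104 0.038 ]
S2 end bottom [0.5752 0.1464 0.004 ] top [0.5751 0.1458 0.038 ]
tray corners [array([0.6874, 0.2356]), array([0.4872, 0.2638]), array([0.4501, 0.005 ])]
centre [0.5687 0.1203] 0.20221512272474582 0.26144591117706223 yaw -8.023426964870595 -8.164950612932714
blue [0.7471 0.1136 0.017 ] [0.7403 0.1917 0.017 ]
```

Call:
step_arm(steps=[[[1,-0.1,-0.8],0],[[1,-0.1,-0.8],0],[[1,-0.1,-0.8],0],[[1,0,-0.8],0],[[1,0,0],0],[[1,0,0],0],[[1,0,0],0],[[1,0,0],0],[[1,0,0],0],[[1,0,0],0],[[0.8,0,0],0],[[0.4,0,0],0],[[0.4,0,0],0],[[0,0,0],0]])

```text
time_s: 6.33
tcp_pos: [0.5824, 0.1293, 0.0604]
eef_rot: [97.8, 89.9, -152.5]
contact_force: [-0.4, -0.0, 0.9]
gripper_width: 0.0873
```

Run:
```python
from plant import *
import cv2
s=get_state();print(s["time_s"],s["tcp_pos"])
cv2.imwrite("pics/w3.png",capture("wrist"))
```

```text
6.3333 [0.5823924  0.12934265 0.06037727]
```

View pics/w3.png

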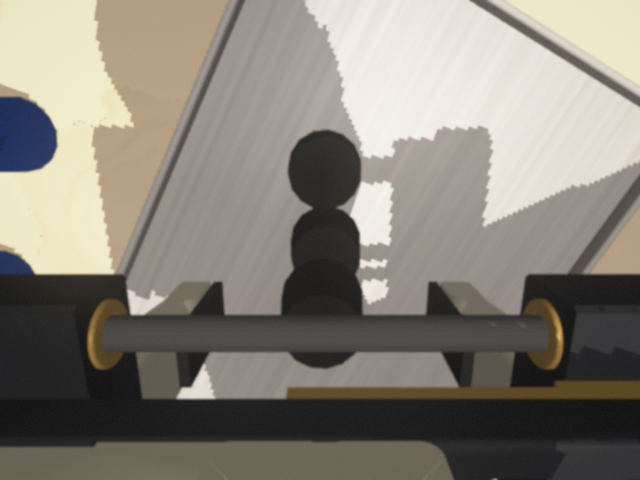

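stopper_4 at (322,315) is centred between the fingers, so I close now.

Call:
step_arm(steps=[[[0,0,0],0],[[0,0,0],0],[[0,0,0],0],[[0,0,0],0],[[0,0,0],0],[[0,0,0],0],[[0,0,0],0],[[0,0,0],0]], fingers=1, grip_force=15)

```text
time_s: 7.05
tcp_pos: [0.5829, 0.13, 0.0617]
eef_rot: [-77.9, 90.0, 32.0]
contact_force: [0.4, -0.5, -0.3]
gripper_width: 0.0399
```

Call:
step_arm(steps=[[[0,0,0],0],[[0,0,0],0],[[0,0,0],0],[[0,0,0],0]])

```text
time_s: 7.38
tcp_pos: [0.5829, 0.1299, 0.0615]
eef_rot: [101.4, 90.0, -148.7]
contact_force: [-0.3, 0.5, 0.6]
gripper_width: 0.0336
```

Call:
step_arm(steps=[[[-0.4,0,0],0],[[-0.8,0,0],0],[[-0.8,0,0],0],[[0,0.6,-0.4],0],[[0,0.9,-0.6],0],[[0,0.9,-0.6],0],[[0,0.9,-0.6],0],[[0,0.8,-0.4],0],[[0,0,0],0],[[0.8,0,0],0],[[0.8,0,0],0],[[0.8,0,0],0],[[0.7,0,0],0],[[0.3,0,0],0],[[0.1,0,0],0],[[0,0,0],0]])

```text
time_s: 8.72
tcp_pos: [0.5235, 0.0532, 0.0315]
eef_rot: [106.1, 90.0, -144.0]
contact_force: [-0.2, 1.3, -0.1]
gripper_width: 0.0337
```

Call:
step_arm(steps=[[[0.1,0,0],0],[[0.1,0,0],0],[[0,0,0],0]])

```text
time_s: 8.97
tcp_pos: [0.5237, 0.0533, 0.0279]
eef_rot: [-80.0, 90.0, 29.8]
contact_force: [0.3, -0.1, -0.4]
gripper_width: 0.0338
```

Call:
step_arm(steps=[[[0,0,0],0],[[0,0,0],0],[[0,0,0],0],[[0,0,0],0]], fingers=0.4)

```text
time_s: 9.3
tcp_pos: [0.5236, 0.0532, 0.0278]
eef_rot: [-88.9, 90.0, 21.0]
contact_force: [-0.5, -0.9, 0.1]
gripper_width: 0.0513
```

Call:
step_arm(steps=[[[-0.5,0,0],0],[[-1,0,0],0],[[-1,0,0],0],[[-0.5,-0.5,0.4],0],[[0,-0.8,0.7],0],[[0,-0.8,0.7],0],[[0,-0.8,0.7],0],[[0,-0.8,0.7],0],[[0,-0.3,0.3],0],[[0,0,0],0]], fingers=0.25)

```text
time_s: 10.13
tcp_pos: [0.5759, 0.1478, 0.0881]
eef_rot: [-90.6, 89.9, 19.3]
contact_force: [-0.2, 0.1, 0.2]
gripper_width: 0.0657
```

Run:
```python
from plant import *
import cv2
s=get_state();print(s["time_s"],s["tcp_pos"],s["gripper_width"])
cv2.imwrite("pics/w4.png",capture("wrist"))
```

```text
10.1333 [0.57585855 0.14778418 0.08811076] 0.06567669636671783
```

View pics/w4.png

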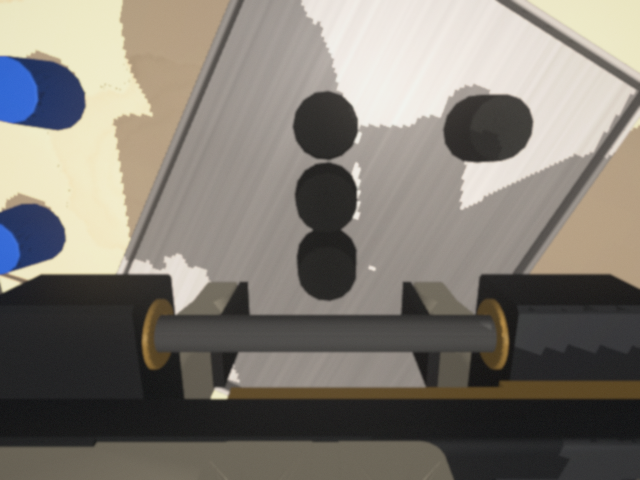

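stopper_4 stands upright at (488,128). stopper_2 at (327,265) is centred laterally, so I descend on it.

Call:
step_arm(steps=[[[0.8,0,0],0],[[0.9,0,0],0],[[0.8,0,0],0],[[0.4,0,0],0],[[0.1,0,0],0],[[0,0,0],0]])

```text
time_s: 10.68
tcp_pos: [0.5745, 0.1455, 0.0275]
eef_rot: [106.9, 89.9, -143.3]
contact_force: [-0.7, -1.2, -0.0]
gripper_width: 0.0659
```

Call:
step_arm(steps=[[[0,0,0],0],[[0,0,0],0],[[0,0,0],0],[[0,0,0],0],[[0,0,0],0],[[0,0,0],0],[[0,0,0],0],[[0,0,0],0]], fingers=1)

```text
time_s: 11.35
tcp_pos: [0.5751, 0.1463, 0.0279]
eef_rot: [-86.8, 90.0, 23.1]
contact_force: [0.1, -0.2, 3.6]
gripper_width: 0.0337
```

Call:
step_arm(steps=[[[-0.4,0,0],0],[[-0.4,0,0.3],0],[[0,0,0.6],0],[[0,0,0.7],0],[[0,0,0.4],0],[[0.4,0,0],0],[[0.4,0,0],0],[[0,0,0],0]])

```text
time_s: 12.02
tcp_pos: [0.5612, 0.1845, 0.0264]
eef_rot: [96.6, 90.0, -153.4]
contact_force: [-0.1, -0.8, 0.6]
gripper_width: 0.0339
```

Call:
step_arm(steps=[[[0,0,0],0],[[0,0,0],0],[[0,0,0],0],[[0,0,0],0]], fingers=0.4)

```text
time_s: 12.35
tcp_pos: [0.5612, 0.1834, 0.0272]
eef_rot: [104.4, 90.0, -145.7]
contact_force: [0.2, 0.0, 0.1]
gripper_width: 0.0514
```

Call:
step_arm(steps=[[[-0.5,0,0],0],[[-1,0,0],0],[[-1,0,0],0],[[-0.5,0,-0.4],0],[[0,0,-0.9],0],[[0,0,-0.9],0],[[0,0,-0.9],0],[[0,0,-0.9],0],[[0,0,-0.9],0],[[0,0,-0.8],0],[[0,0,0],0],[[0,0,0],0]], fingers=0.25)

```text
time_s: 13.35
tcp_pos: [0.6002, 0.0754, 0.0877]
eef_rot: [-54.9, 90.0, 54.8]
contact_force: [0.5, -0.0, 1.0]
gripper_width: 0.0656
```

Run:
```python
from plant import *
import cv2
s=get_state();print(s["time_s"],s["tcp_pos"],s["gripper_width"])
cv2.imwrite("pics/w5.png",capture("wrist"))
```

```text
13.35 [0.60019449 0.07537853 0.08773054] 0.06556042440101047
```

View pics/w5.png

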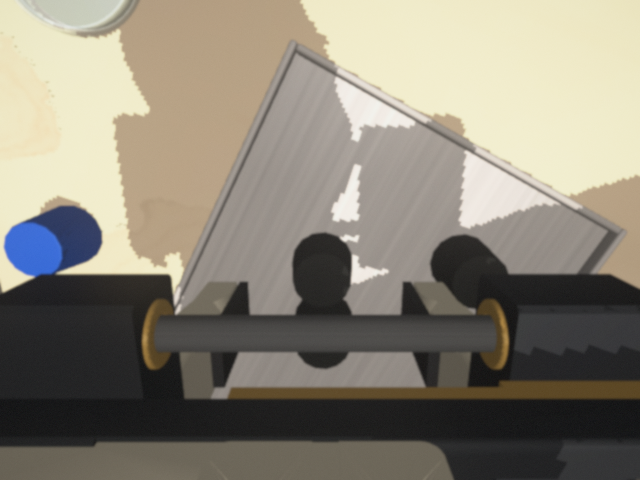

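stopper_3 at (322,268) is aligned like the last one. I narrow the jaws a little to stay clear of stopper_4, then descend.

Call:
step_arm(steps=[[[0.8,0,0],0],[[0.9,0,0],0],[[0.8,0,0],0],[[0.4,0,0],0],[[0.1,0,0],0],[[0,0,0],0]], fingers=0.4)

```text
time_s: 13.9
tcp_pos: [0.5998, 0.0769, 0.0273]
eef_rot: [101.4, 89.9, -148.7]
contact_force: [0.1, 0.0, -0.2]
gripper_width: 0.0522
```

Call:
step_arm(steps=[[[0,0,0],0],[[0,0,0],0],[[0,0,0],0],[[0,0,0],0],[[0,0,0],0],[[0,0,0],0]], fingers=1)

```text
time_s: 14.4
tcp_pos: [0.6006, 0.0768, 0.0283]
eef_rot: [-89.4, 89.9, 20.5]
contact_force: [-0.5, 0.9, 5.6]
gripper_width: 0.0333
```

Call:
step_arm(steps=[[[-0.4,0,0],0],[[-0.4,0,-0.3],0],[[0,0,-0.6],0],[[0,0,-0.7],0],[[0,0,-0.4],0],[[0.4,0,0],0],[[0.4,0,0],0],[[0,0,0],0]])

```text
time_s: 15.07
tcp_pos: [0.6137, 0.0382, 0.0263]
eef_rot: [129.7, 90.0, -120.5]
contact_force: [0.9, -0.7, 0.1]
gripper_width: 0.0339
```

Call:
step_arm(steps=[[[0,0,0],0],[[0,0,0],0],[[0,0,0],0],[[0,0,0],0]], fingers=0.54)

```text
time_s: 15.4
tcp_pos: [0.6134, 0.0391, 0.0272]
eef_rot: [81.2, 90.0, -169.0]
contact_force: [-0.4, -0.9, 0.2]
gripper_width: 0.0401
```

Call:
step_arm(steps=[[[-0.3,0,0],0],[[-0.6,0,0],0],[[-1,0,0],0],[[-1,0,0],0],[[-1,0,0],0],[[-1,0,0],0],[[-1,0,0.5],0],[[-1,0,1],0],[[-1,0,1],0],[[-1,0,1],0],[[-1,0,1],0],[[-1,0,1],0],[[-1,0,1],0],[[-1,0,1],0],[[0,0,0],0]])

```text
time_s: 16.65
tcp_pos: [0.5634, 0.183, 0.2918]
eef_rot: [-81.8, 89.5, 28.3]
contact_force: [0.7, -0.2, 1.3]
gripper_width: 0.0406
```

Run:
```python
from plant import *
from h import *
import json
s=get_state();print(s["time_s"],s["tcp_pos"],s["gripper_width"])
m=camera_model("wrist");im=capture("wrist")
cv2.imwrite("pics/w6.png",im)
json.dump({k:np.array(v).tolist() for k,v in m.items()},open("w6.json","w"))
```

```text
16.65 [0.56337508 0.18304505 0.29179603] 0.04058357034305437
```

View pics/w6.png

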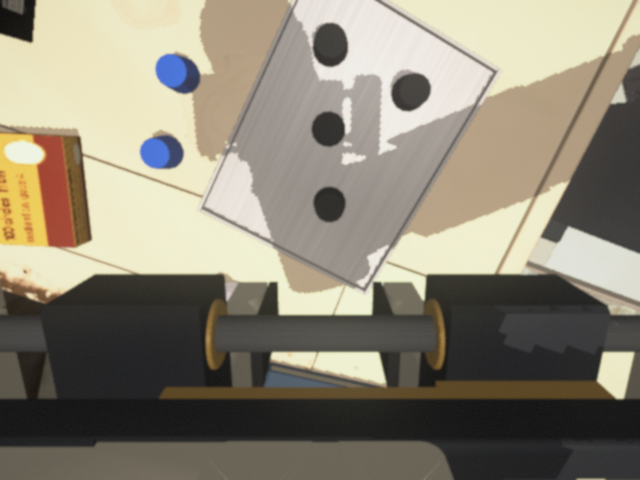

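All four stoppers stand upright at (330,45), (410,91), (328,129) and (329,204). I compute the gaps and check how tall the white cylinder near the stand is.

Run:
```python
from plant import *
from h import *
import json
from scipy.spatial.distance import pdist
np.set_printoptions(precision=4,suppress=True)
m={k:np.array(v) for k,v in json.load(open("w6.json")).items()}
P=np.array([onz(m,p,.021)[:2] for p in [(330,45),(410,91),(328,129),(329,204)]]);print(P,pdist(P)-.036)
w={k:np.array(v) for k,v in json.load(open("w1.json")).items()};S=camera_model("scene")
K1,R1,t1=M(w);K2,R2,t2=M(S)
X=cv2.triangulatePoints(K1@np.c_[R1,t1],K2@np.c_[R2,t2],np.array([[18.],[165.]]),np.array([[413.],[186.5]]));print("cyl top",(X[:3]/X[3]).T)
for n in ("scene","side"): cv2.imwrite(f"pics/{n}6.png",capture(n))
```

```text
[[0.6125 0.0398]
 [0.5253 0.0516]
 [0.5879 0.1123]
 [0.5609 0.1829]] [0.052  0.0405 0.1161 0.0512 0.1    0.0396]
cyl top [[ 0.5528 -0.4732  0.06  ]]
```

View pics/side6.png

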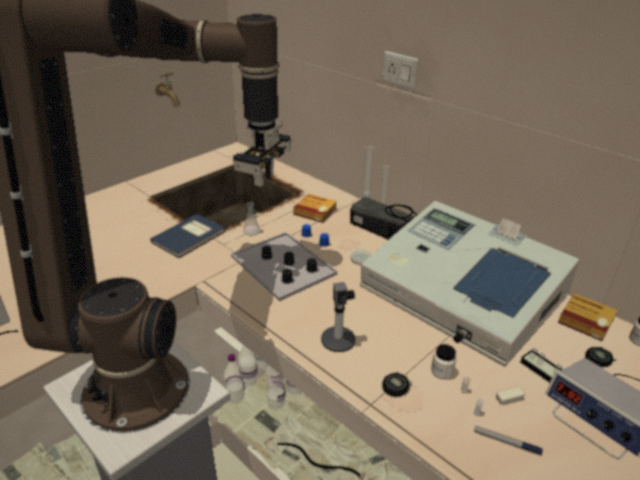

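Call:
step_arm(steps=[[[0,0.5,-0.5],0],[[0,0.9,-1],0],[[0,0.9,-1],0],[[0,0.9,-1],0],[[0,0.9,-1],0],[[0,0.9,-1],0],[[0,0.9,-1],0],[[0,0.9,-1],0],[[0,0.9,-1],0],[[0,0.9,-1],0],[[0,0.9,-1],0],[[0,0.9,-1],0],[[0,0.9,-1],0],[[0,0.9,-1],0],[[0,0.9,-1],0],[[0,0.5,-0.6],0],[[0,0,0],0]], fingers=0)

```text
time_s: 18.22
tcp_pos: [0.407, -0.1991, 0.2849]
eef_rot: [73.8, 89.9, -176.5]
contact_force: [-0.1, 0.5, -0.7]
gripper_width: 0.0876
```

Call:
step_arm(steps=[[[0,0,0],-1],[[0,0,0],-1],[[0,0,0],-1],[[0,0,0],-1],[[0,0,0],-1],[[0,0,0],-1],[[0,0,0],-0.3],[[0,0,0],0],[[0,0,0],0]])

```text
time_s: 18.97
tcp_pos: [0.4088, -0.1966, 0.2852]
eef_rot: [25.7, 89.9, 173.2]
contact_force: [0.7, 0.1, 0.9]
gripper_width: 0.0873
```

Run:
```python
from plant import *
from h import *
import json
s=get_state();print(s["time_s"],s["tcp_pos"],s["joints"]);print(Rt(s))
m=camera_model("wrist");im=capture("wrist")
cv2.imwrite("pics/w7.png",im)
json.dump({k:np.array(v).tolist() for k,v in m.items()},open("w7.json","w"))
```

```text
18.9667 [ 0.4088475  -0.19657194  0.28517848] [-6.71602353e-01 -2.40561620e+00 -2.20209755e+01 -5.72934205e-03
 -7.04348877e+01  5.82127194e+01]
[[-8.75809200e-04 -5.36722351e-01 -8.43758467e-01]
 [ 1.04495166e-04 -8.43758835e-01  5.36722477e-01]
 [-9.99999611e-01  3.81897802e-04  7.95056641e-04]]
```

View pics/w7.png

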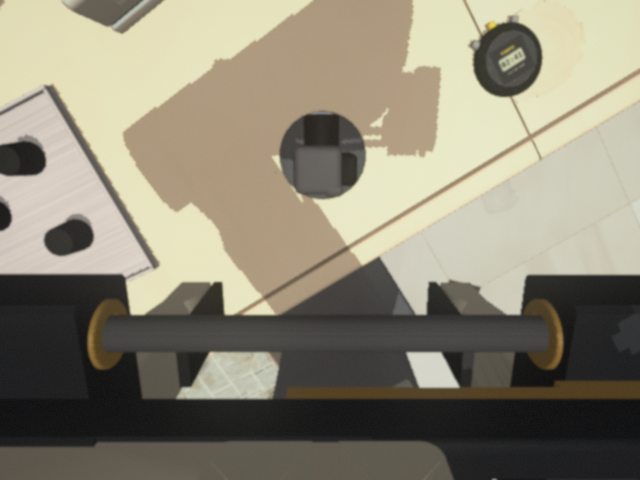

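The head at (318,165) is square to the image, with the lens up (320,130) and the button right (349,168). I enlarge to refine the pose.

Run:
```python
import cv2
i=cv2.imread("pics/w7.png");c=cv2.resize(i[100:210,265:385],(720,660)[::1],interpolation=cv2.INTER_CUBIC);c=cv2.convertScaleAbs(c,alpha=1.5,beta=10);cv2.imwrite("pics/w7c.png",cv2.resize(c,(600,550)))
```

```text
(no output)
```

View pics/w7c.png

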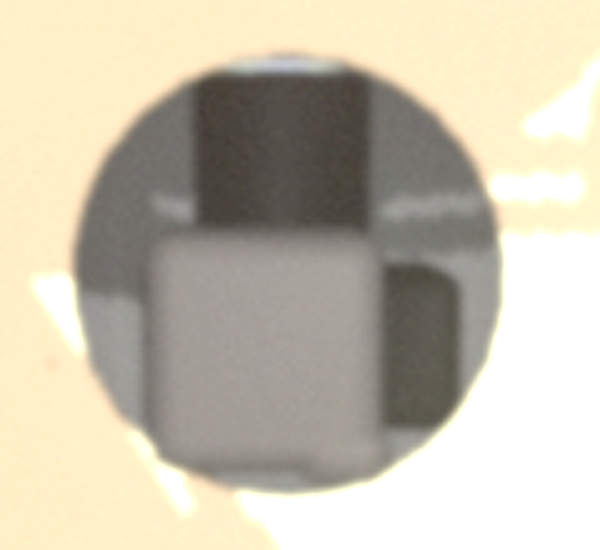

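Run:
```python
from plant import *
from h import *
import json
np.set_printoptions(precision=4,suppress=True)
m={k:np.array(v) for k,v in json.load(open("w7.json")).items()}
px=lambda x,y:(265+(x+.5)/5-.5,100+(y+.5)/5-.5)
s=get_state();R=Rt(s);T=np.array(s["tcp_pos"])
for n,p,z in (("top",(266,348),.177),("topL",(152,348),.177),("topR",(380,348),.177),("button face",(460,345),.160),("lens tip",(284,70),.145),("foot",(288,272),.016)):
    X=onz(m,px(*p),z);print(n,X,"tool rel",(R.T@(X-T))*1)
```

```text
top [ 0.4526 -0.2195  0.177 ] tool rel [ 0.1082 -0.004  -0.0492]
topL [ 0.4601 -0.2077  0.177 ] tool rel [ 0.1082 -0.0181 -0.0492]
topR [ 0.4451 -0.2314  0.177 ] tool rel [ 0.1082  0.0101 -0.0493]
button face [ 0.4381 -0.2403  0.16  ] tool rel [ 0.1252  0.0213 -0.0482]
lens tip [ 0.4803 -0.2396  0.145 ] tool rel [ 0.1402 -0.002  -0.0834]
foot [ 0.4527 -0.2217  0.016 ] tool rel [ 0.2692 -0.0023 -0.0506]
```

Call:
step_arm(steps=[[[0,-0.1,-0.6],0],[[0,0,-0.9],0],[[0,0,-0.7],0],[[0,0,-0.3],0],[[0.5,0,0],0],[[0.9,0,0],0],[[1,0,0],0],[[1,0,0],0],[[1,0,0],0],[[1,0,0],0],[[0.7,0,0],0],[[0.4,0,0],0],[[0,0,0],0]])

```text
time_s: 20.1
tcp_pos: [0.4511, -0.2211, 0.1535]
eef_rot: [21.2, 89.8, 168.8]
contact_force: [0.2, -0.5, 0.9]
gripper_width: 0.0875
```

Run:
```python
from plant import *
import cv2
s=get_state();print(s["time_s"],s["tcp_pos"],s["contact_force"])
cv2.imwrite("pics/w8.png",capture("wrist"));cv2.imwrite("pics/s8.png",cv2.resize(capture("side")[200:380,240:480],(800,600)))
```

```text
20.1 [ 0.45114712 -0.22105245  0.15349736] [ 0.16534142 -0.49342921  0.93527552]
```

View pics/w8.png

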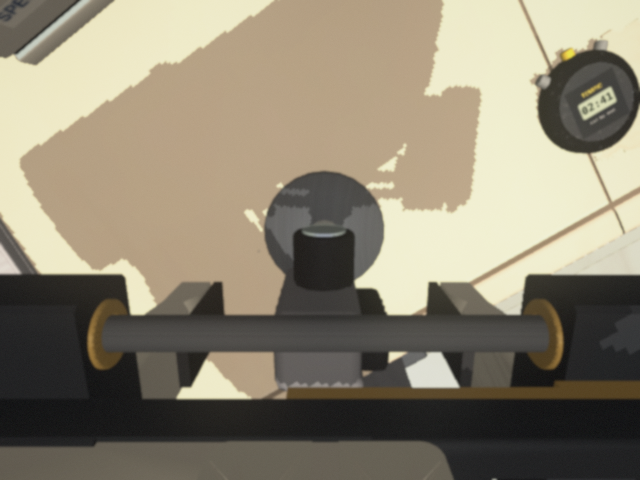

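View pics/s8.png

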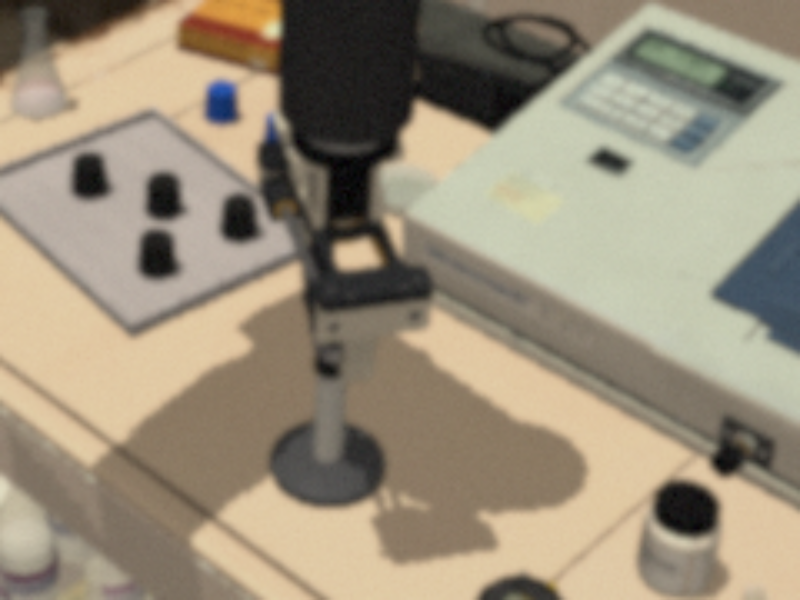

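The head (about (318,335)) sits between the fingers with the button at (374,330), the arm shadow is clear, and the stoppers are still spread. I close on the head.

Call:
step_arm(steps=[[[0,0,0],0],[[0,0,0],0],[[0,0,0],0],[[0,0,0],0],[[0,0,0],0],[[0,0,0],0],[[0,0,0],0],[[0,0,0],0],[[0,0,0],0],[[0,0,0],0],[[0,0,0],0],[[0,0,0],0]], fingers=1, grip_force=30)

```text
time_s: 21.2
tcp_pos: [0.4529, -0.2214, 0.1556]
eef_rot: [-128.6, 90.0, 19.1]
contact_force: [0.0, 0.2, 1.0]
gripper_width: 0.0334
```

The opening is 33.4 mm, close to the 34 mm of head plus pressed button, so the button is in. I pull straight up.

Call:
step_arm(steps=[[[-0.2,0,0],0],[[-0.4,0,0],0],[[-0.4,0,0],0],[[-0.5,0,0],0],[[-0.5,0,0],0],[[0,0,0],0]])

```text
time_s: 21.7
tcp_pos: [0.4528, -0.2214, 0.1976]
eef_rot: [-145.6, 89.9, 2.1]
contact_force: [0.6, -0.4, -4.7]
gripper_width: 0.0337
```

Call:
step_arm(steps=[[[-0.5,0,0],0],[[-0.5,0,0],0],[[-0.5,0,0],0],[[-0.5,0,0],0],[[-0.5,0,0],0],[[-0.4,0,0],0],[[-0.3,0,0],0],[[0,0,0],0],[[0,0,0],0]])

```text
time_s: 22.45
tcp_pos: [0.4528, -0.2214, 0.2599]
eef_rot: [-140.2, 90.0, 7.4]
contact_force: [3.8, 1.6, -5.7]
gripper_width: 0.0337
```

Call:
step_arm(steps=[[[-0.2,0,0],0],[[-0.2,0,0],0],[[-0.1,0,0],0],[[0,0,0],0]])

```text
time_s: 22.78
tcp_pos: [0.4528, -0.2214, 0.2698]
eef_rot: [-74.5, 90.0, 73.2]
contact_force: [3.9, 1.6, -6.2]
gripper_width: 0.0336
```

Call:
step_arm(steps=[[[-0.05,0,0],0],[[0,0,0],0]])

```text
time_s: 22.95
tcp_pos: [0.4528, -0.2214, 0.2705]
eef_rot: [-55.9, 90.0, 91.8]
contact_force: [4.4, 2.1, -5.4]
gripper_width: 0.0339
```

Call:
step_arm(steps=[[[-0.05,0,0],0],[[0,0,0],0]])

```text
time_s: 23.12
tcp_pos: [0.4528, -0.2214, 0.2708]
eef_rot: [-4.1, 90.0, 143.5]
contact_force: [5.8, 0.3, -10.4]
gripper_width: 0.0341
```

The downward force jumped from about 6 to 10 N, which suggests the end stop. I nudge once more to confirm, then check the pictures.

Call:
step_arm(steps=[[[-0.03,0,0],0],[[0,0,0],0],[[0,0,0],0]])

```text
time_s: 23.37
tcp_pos: [0.4528, -0.2214, 0.2708]
eef_rot: [2.6, 89.9, 150.3]
contact_force: [6.9, -1.7, -14.8]
gripper_width: 0.0339
```

Run:
```python
from plant import *
import cv2
s=get_state();print(s["time_s"],s["tcp_pos"],s["contact_force"],s["gripper_width"])
cv2.imwrite("pics/w9.png",capture("wrist"));cv2.imwrite("pics/s9.png",cv2.resize(capture("side")[170:365,220:480],(800,600)));cv2.imwrite("pics/sc9.png",capture("scene"))
s=get_state();print(s["time_s"],s["tcp_pos"],s["contact_force"],s["gripper_width"])
```

```text
23.3667 [ 0.45278568 -0.22135433  0.27080042] [  6.89673382  -1.66144468 -14.81155446] 0.033947901510167175
23.5167 [ 0.45277721 -0.22134456  0.27079687] [  6.63975264  -1.85038499 -15.06889421] 0.03390239328873956
```

View pics/s9.png

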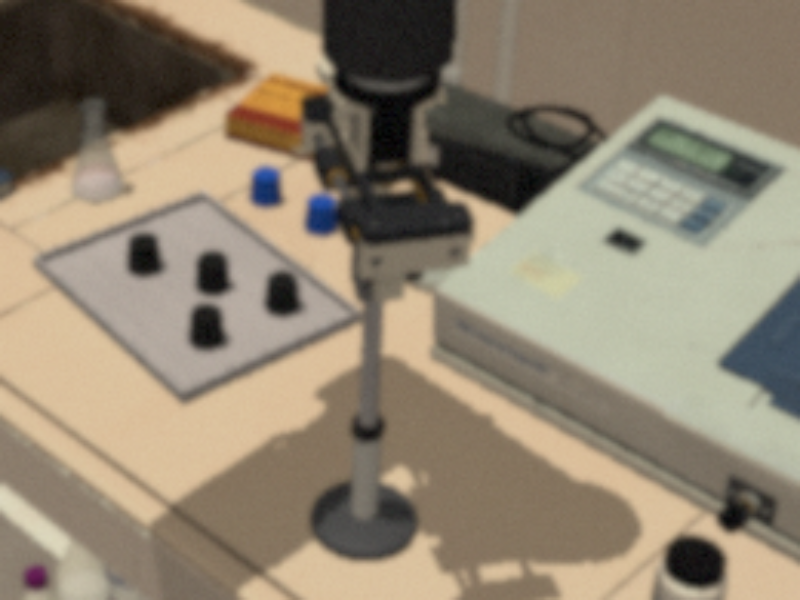

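View pics/sc9.png

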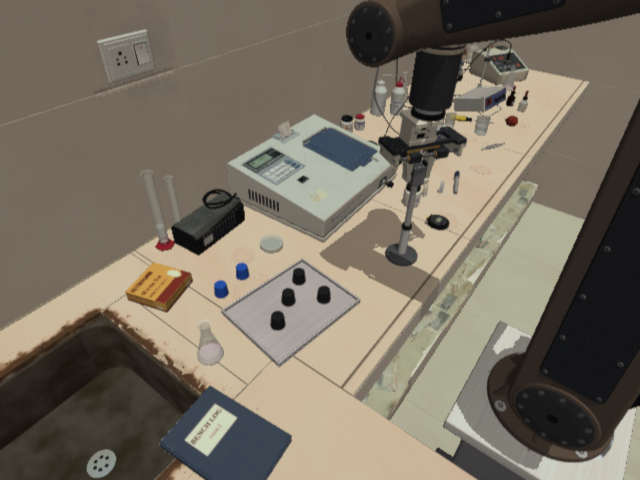

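View pics/w9.png

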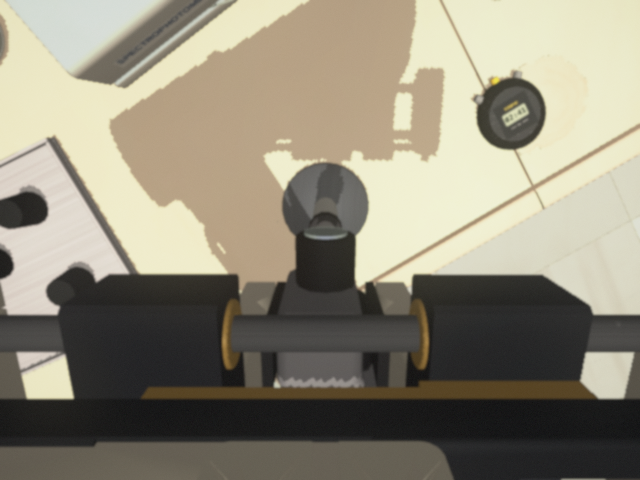

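The mast is fully extended in the side view (thin mast from (368,290) down to the collar at (367,428)). z has stopped at 0.2708 while the force rose to a steady 15 N, so it is against the second stop. The stoppers stand spread and the bystanders look untouched. I hand in.

Run:
```python
from plant import *
print(close_job()); s=get_state();print(s["time_s"],s["tcp_pos"],s["contact_force"],s["gripper_width"])
```

```text
the job is handed in; nothing more can be done
None
the job is handed in; nothing more can be done
```

The job is handed in at about 23.5 s of the 61 s allowed; no verdict was reported.

- **Stoppers:** I lifted stopper_4 off the row and stood it on clear tray, then moved the two end stoppers about 40 mm outward. All four stand upright. The smallest gap between any two measured about 40 mm, against the 20 mm asked. The last side and scene pictures show them still spread.
- **Stand:** I gripped the head with the button squeezed in at 30 N; the opening was about 34 mm, which matches the button fully in. I pulled it up from TCP z 0.156 to 0.271 m, about 115 mm. The end stop showed as z holding at 0.2708 m while the pull rose from about 6 N to a steady 15 N. The arm is still gripping and holding it there.
- **Bystanders:** they look untouched in the pictures.

One check disagreed early: single-picture fits of the tray from the scene and side cameras differed by about 12 mm. I used the wrist-camera measurement instead, and the grasps confirmed it. I could not read the state after handing in.

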